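Hold the drooping lamp's pivot bolt

ROBOT

A 6-joint arm with a two-finger parallel gripper is mounted at the origin on the work surface. World frame = base frame: x ahead of the robot, y to its left, z up, the work surface at z = 0. Lengths are in m, angles in rad, forces in N, time in s.
With the tool pointing down it reaches from about 0.3 to 0.875 m from the base axis. Payload 6.4 kg.
Tool frame: the origin (TCP) lies between the finger pads; the fingertips stand ctrl.tip_extent ahead of it and the grasp point (between the pads) is the TCP (ctrl.tip_extent is the distance from the TCP to the fingertips, in m); z points along the fingers, y is the line along which they close (so a half turn about z gives the same grasp; the last joint's range is limited). The gripper opens to 85 mm and grips with 20 to 120 N. Pads are 22 mm wide; open, the fingers measure 114 mm over their backs; the gripper's body (76 mm by 85 mm) begins 54 mm behind the grasp point. The pads swing forward as they close: fully open they stand 13 mm farther back than shut.
Start: joints at [-1.535, 0.181, 1.607, -0, 1.354, -0.206], TCP at [0.138, -0.558, 0.214] pointing down, gripper open.
Joint ranges: [-2.99, 2.99], [-0.89, 2.07], [0.3, 2.58], [-1.14, 4.28], [0, 2.63], [-3.12, 3.12]. Speed limits (rad/s): [2.57, 2.57, 3.01, 3.14, 3.14, 3.14].

INTERFACE

Orientations are given as a unit quaternion [w, x, y, z].
In Python, from bench import ctrl gives the robot as it stands.
- The arm moves only by the tool send_rows, never from a script. Its arguments are lists of equal length, an entry for each row: "dr": the turn, a rotation vector about the tool's x, y, z in units of 6 degrees (1.0 is 6 degrees), a list of three; "xyz": the shift along the tool's x, y, z in cm, a list of three; "jaw": the opening in per cent of the stroke, from 0 (shut) to 100 (fully open). In form: {"dr": [[wx, wy, wz], ...], "xyz": [[dx, dy, dz], ...], "jaw": [jaw, ...]}. A call has exactly 8 rows; each row is the pose to reach, as a shift and turn from the pose commanded when the call began, along the tool's axes at that moment; what a row does not reach only later rows make up. A row lasts 1/8 s, in which the tool goes at most 62.5 mm and 10.7 degrees, less where a joint would pass 70% of its speed; a pose out of reach is approached as far as the arm can. A call with a gripper value outside its range is refused whole. The fingers move at their own pace and stop on an object; the grip force is fixed at half the most. Time passes only in rows, so rows that repeat a pose let the fingers close, or fill a call up. It gives the time, the measured TCP pose, the force, the opening and the grip force at its end, in the units of the state.
- ctrl.get_obs(): the state, without advancing time (a new reading comes with each control period).
- ctrl.camera(name): name is "scene" or "top"; returns the picture (480x640x3 uint8, red, green, blue); there is no depth.
- ctrl.calibration(name): a dict with "camera_matrix" (3x3 intrinsics, pixels), "world_from_camera" (4x4, takes a point from camera to world coordinates). Camera axes: x right, y up, looking along -z (the intrinsics and any distortion apply to the point x, -y, -z); pixel columns grow to the right and rows downward; lengths in m; the calibration is good to about 2 mm. A picture is of the moment at which its call begins. calibration takes no time and is no camera call.
- ctrl.hand_in(): hands the job in; it is judged then, once.
The state is a dict: "time_s": time; "q": joint angles; "dq": joint speeds; "joint_efforts": joint torques, N m; "eef_pos": TCP position; "eef_rot": TCP orientation; "wrist_force": force on the tool from outside, world axes, zero at the start; "torque": the same for the moment, N m; "opening": opening from 0.0 (shut) to 1.0 (fully open); "grasp_force": force on a finger pad.
Only numpy, scipy, OpenCV 4.12 (cv2) and the standard library are available. Lean on these libraries where they do the work, as an engineer would, in place of code of your own. Each camera call takes 0.05 s, during which the arm holds its last target. There are 200 camera calls.

TASK

The drawing lamp's arm is slowly sinking because its pivot bolt turns in the bracket. Take the arm itself, lift it gently up to level and let it go; then, before it has drooped 15 degrees again, reach down into the narrow gap behind the bracket, grip the white nylon bolt head and keep it from turning, and finish while still holding it. The parts are delicate: grip the arm and the bolt head with no more than about 50 N, do not push on the bracket or its backing board, and leave the other things on the table where they are.

Things in the scene. Friction and masses are not known exactly. Their poses are not given: they have to be found in the camera images.
- stand: Fixed lamp stand. Origin: underside of its foot, straight below the middle of the bracket plate; x points through the plate to the back, y along it to the side where the lamp arm sticks out, z up. Foot 150 x 110 x 18 mm (x -47 to 103). It carries the bracket; the pivot axis is at y 0, z 210 mm, parallel to x.
- bracket: The bracket, fixed on the stand, with the same origin and axes. Grey upright plate: x -3 to 3, y -30 to 30 mm, with a flange 5 mm thick along its foot. Behind it a wooden backing board: x 53 to 67, y -40 to 40 mm. Both end at z 240 mm.
- gap_top (a point): Middle of the mouth of the 50 mm gap between bracket plate and backing board, level with their top edges (stand's frame x 28, y 0, z 240 mm). The gap is open at the top and at both sides.
- pivot (a joint): Droop of the lamp arm in rad: 0 = level, positive = lamp end sunk; stops at -0.15 and 0.9. Arm, bolt and bolt head turn as one piece. Damped, about 8 N m s/rad: left alone the arm sinks 0.01 to 0.02 rad/s under its weight (about 0.1 N m) and never stays up by itself; lifting at 0.15 rad/s takes about 9 N at bar_mid.
- lamp_arm: Aluminium bar, 12 mm thick along the pivot axis (stand's x -21 to -9 mm, in front of the plate), 16 mm high, from 15 mm behind the pivot to 200 mm beyond; on its end a white lamp head 48 mm across, 191 to 239 mm out, 8 to 30 mm below the bar's centre line. Origin on the pivot axis in the middle of the bracket plate; y along the bar to the lamp, x to the back.
- bar_mid (a point): Middle of the bar's section, 150 mm from the pivot axis: the place to pinch the arm from above by its two flat sides (12 mm apart along the stand's x). At droop q it is in the stand's frame at x -15, y 150 cos q, z 210 - 150 sin q mm.
- bolt: The bolt head behind the bracket: a white nylon hexagon, 24 mm across flats, 18 mm thick along the pivot axis (stand's x 18 to 36 mm). Origin on the pivot axis in the middle of the bracket plate, not at the head. With the arm level one pair of flats is upright, facing the stand's +y and -y.
- bolt_center (a point): Centre of the bolt head: stand's frame x 27, y 0, z 210 mm, 30 mm below the top edges of plate and board, 24 mm behind the plate and 26 mm in front of the board.
- paint_jar: Bystander, to be left alone: a lidded paint jar, 56 mm across, 60 mm tall. Origin at the centre of its underside.
- glue: Bystander, to be left alone: a white glue bottle with a cap, 44 mm across, 105 mm tall. Origin at the centre of its underside.
- tape: Bystander, to be left alone: a roll of tape lying flat, 90 mm across, 24 mm tall. Origin at the centre of its underside.
- marker: Bystander, to be left alone: a marker pen lying flat, 138 mm long, 16 mm thick, along its x axis. Origin at the centre of its underside.
- cup: Bystander, to be left alone: a ceramic cup, 72 mm across, 75 mm tall. Origin at the centre of its underside.
- brush: Bystander, to be left alone: a paint brush lying flat, 170 mm long, along its x axis. Origin at the centre of its underside.
- eraser: Bystander, to be left alone: an eraser, 45 x 22 x 13 mm. Origin at the centre of its underside.

How it is judged:
By the outcome, as a careful person would: the job done as asked, in the order asked, and still so for the second after the job is handed in, while the arm keeps its last pose, push and grip.
It also fails if it takes over 45 s, if anything falls off the work surface, if the arm or the gripper's body presses on something with over 40 N, if the wrist force passes 120 N, or if a joint passes its speed limit or range.

## Working session

There is one attempt and no reset: what is moved stays moved. The work goes in short steps, Python scripts to look and compute and a tool call to move; the robot and the scene stay as the last step left them, time stands still between calls to the robot, and variables do not carry over. Pictures are saved under pics/ and viewed, at most 10 in all, crops included, and the job is handed in when it is done.

Besides the shell and the picture viewer there is one more tool, called in YAML: its name, and indented under it one key for each argument. send_rows: Moves the arm, as the interface text tells. Its arguments: {"type":"object","properties":{"dr":{"type":"array","items":{"type":"array","items":{"type":"number"}}},"xyz":{"type":"array","items":{"type":"array","items":{"type":"number"}}},"jaw":{"type":"array","items":{"type":"number"}}},"required":["dr","xyz","jaw"]}

```bash
mkdir -p pics; python3 - <<'E'
from bench import ctrl
import cv2,numpy as np
for n in("scene","top"):
    im=ctrl.camera(n); cv2.imwrite(f"pics/{n}0.png",im[...,::-1])
    c=ctrl.calibration(n); print(n,{k:np.round(v,4).tolist() if not isinstance(v,str) else v for k,v in c.items()})
o=ctrl.get_obs(); print(o, ctrl.tip_extent)
E
```

```text
scene {'camera_matrix': [[508.7157, 0.0, 323.8871], [0.0, 508.7157, 238.7372], [0.0, 0.0, 1.0]], 'world_from_camera': [[-0.5312, -0.6567, 0.5353, 1.1284], [0.8472, -0.4078, 0.3404, 0.431], [-0.0053, 0.6344, 0.773, 1.131], [0.0, 0.0, 0.0, 1.0]]}
top {'camera_matrix': [[471.868, 0.0, 319.8875], [0.0, 471.868, 237.6644], [0.0, 0.0, 1.0]], 'world_from_camera': [[-0.0136, 0.9984, -0.0544, 0.4151], [-0.9994, -0.0153, -0.0306, -0.0155], [-0.0314, 0.054, 0.998, 1.1967], [0.0, 0.0, 0.0, 1.0]]}
{'time_s': 0.1, 'q': array([-1.53526510e+00,  1.81479907e-01,  1.60791656e+00, -8.77748600e-06,
        1.35377678e+00, -2.06317479e-01]), 'dq': array([ 0.00019585, -0.00264493, -0.00165514,  0.00035789, -0.00021144,
        0.00228153]), 'joint_efforts': array([ 2.75437844e-05, -4.45880198e+01, -3.52241743e+01, -2.43096119e-04,
        4.07664731e-03, -9.51842679e-06]), 'eef_pos': array([ 0.13769676, -0.55773192,  0.21316272]), 'eef_rot': array([-7.87780330e-04,  9.92697131e-01,  1.20630764e-01,  6.31342960e-05]), 'wrist_force': array([ 0.56170201, -0.38816732, -0.16077806]), 'torque': array([0.0068624 , 0.03601861, 0.07697203]), 'grasp_force': 0.0, 'opening': 1.0024295145323128} 0.019
```

View pics/scene0.png

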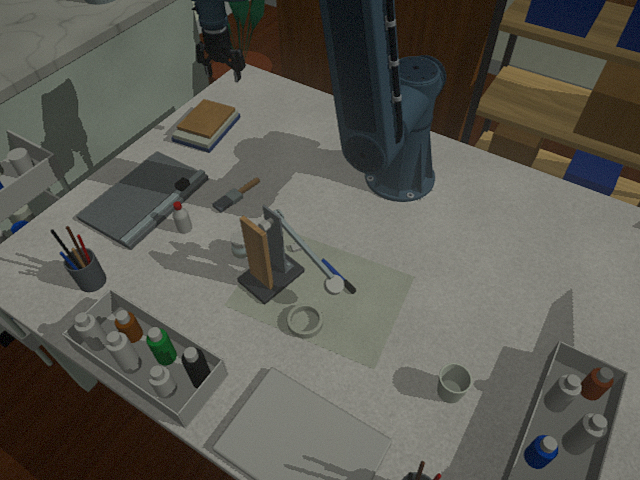

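View pics/top0.png

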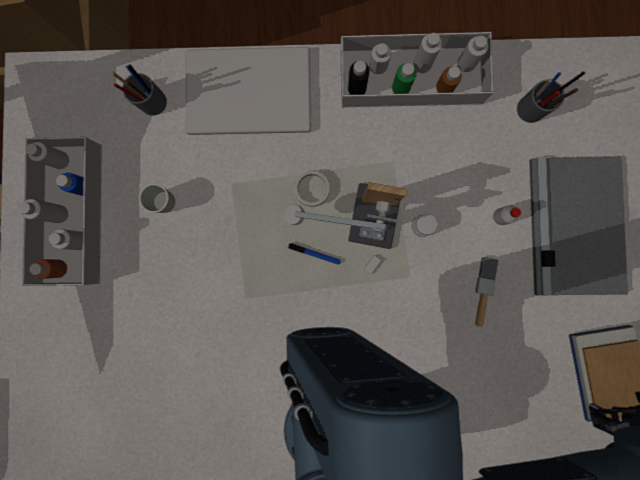

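The stand is at about (375,215) in the top view, with the board toward world +x and the arm reaching left (+y) to the lamp head at (294,215). I'll enlarge both views.

```bash
python3 - <<'E'
import cv2,numpy as np
a=cv2.imread("pics/top0.png")[165:265,280:420]; b=cv2.imread("pics/scene0.png")[195:310,225:365]
cv2.imwrite("pics/ctop.png",cv2.resize(a,None,fx=5.6,fy=5.6,interpolation=cv2.INTER_CUBIC))
cv2.imwrite("pics/cscene.png",cv2.resize(b,None,fx=5,fy=5,interpolation=cv2.INTER_CUBIC))
E
```

```text
(no output)
```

View pics/ctop.png

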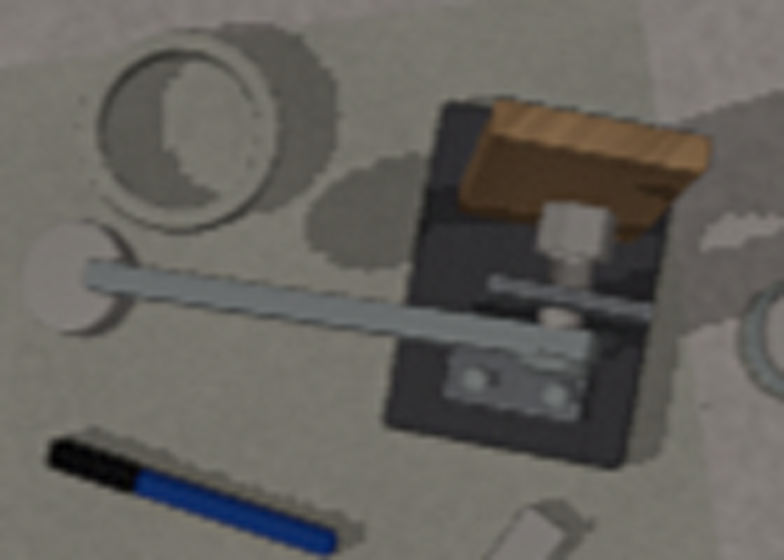

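View pics/cscene.png

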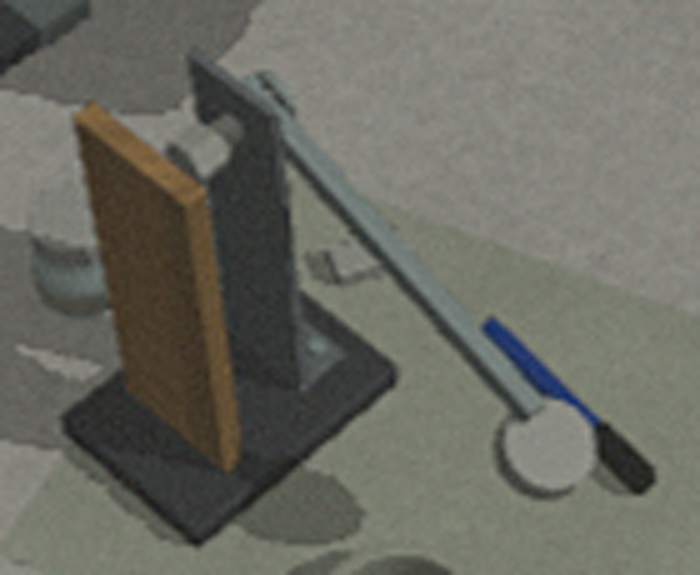

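```bash
cat > h.py <<'E'
from bench import ctrl
import cv2,numpy as np
from scipy.optimize import least_squares
from scipy.spatial.transform import Rotation as R
def proj(n,P):
    c=ctrl.calibration(n);P=np.atleast_2d(P);T=np.linalg.inv(c["world_from_camera"])
    p=P@T[:3,:3].T+T[:3,3]; p=p*[1,-1,-1]; u=p@np.array(c["camera_matrix"]).T
    return u[:,:2]/u[:,2:]
def world(s,P): # s=x,y,yaw ; P mm in stand frame
    return R.from_euler('z',s[2]).apply(np.atleast_2d(P)/1000.)+[s[0],s[1],0]
def arm(q,y,z,x=-15): # bar frame mm
    return [x,y*np.cos(q)+z*np.sin(q),210-y*np.sin(q)+z*np.cos(q)]
E
cat > fit.py <<'E'
from h import *
top=[((-47,55,18),(390,425)),((-47,-55,18),(615,468)),((103,55,18),(443,100)),((67,40,240),(498,100)),((67,-40,240),(710,137)),((53,-40,240),(703,172)),((0,30,240),(490,283)),((0,-30,240),(652,312))]
sc=[((67,-40,240),(75,117)),((67,40,240),(190,208)),((53,40,240),(203,187)),((53,-40,240),(95,103)),((103,55,18),(197,530)),((103,-55,18),(65,420)),((-47,55,18),(395,372)),((0,-30,240),(192,52)),((0,30,240),(280,115))]
ct=lambda p:np.array(p)/5.6+[280,165]
cs=lambda p:np.array(p)/5+[225,195]
def res(v):
    r=[]
    for n,L,c in(("top",top,ct),("scene",sc,cs)):
        r.append(proj(n,world(v,[a for a,_ in L]))-[c(b) for _,b in L])
    q=v[3]
    for n,c,a,b in(("top",ct,(75,277),(88,273)),("scene",cs,(547,447),(540,402))):
        r.append(proj(n,world(v,[arm(q,215,-8),arm(q,200,8)]))-[c(a),c(b)])
    return np.concatenate(r)
f=least_squares(lambda v:res(v).ravel(),[.45,-.1,-.15,.6],loss='soft_l1',x_scale=[.01,.01,.1,.1])
print(f.x); print(np.round(res(f.x),1).tolist())
s=f.x[:3]
for nm,p in(("bar",arm(f.x[3],150,0)),("barlevel",arm(0,150,0)),("bolt",(27,0,210)),("gap",(28,0,240))): print(nm,world(s,p)[0].round(4))
E
python3 fit.py
```

```text
[ 0.50521731 -0.1116257  -0.19947791  0.43749936]
[[-2.1, 0.1], [1.3, 0.5], [-0.7, -0.5], [-1.0, -0.6], [-0.0, -0.2], [0.0, 0.3], [-0.7, -0.2], [-0.4, -0.0], [-1.0, -0.4], [-1.1, -0.7], [0.9, 0.1], [-0.4, -0.9], [-0.4, 1.0], [-1.8, -1.1], [1.2, -1.8], [-0.3, -0.5], [-0.7, -0.3], [-0.3, 0.2], [-0.4, 0.5], [0.2, -0.5], [-0.4, 1.9]]
bar [0.5174 0.0245 0.1464]
barlevel [0.5202 0.0384 0.21  ]
bolt [ 0.5317 -0.117   0.21  ]
gap [ 0.5327 -0.1172  0.24  ]
```

The fit residuals are about 1 px. Stand is at (0.505, -0.112) with yaw -0.2, and droop is about 0.44 rad. Next I work out the move to hover over bar_mid.

```bash
cat >> h.py <<'E'
S=np.array([.5052,-.1116,-.1975])
def tool(yaw_y,tilt=0): # tool down with its y along world angle yaw_y, then tilted about stand x
    y=np.array([np.cos(yaw_y),np.sin(yaw_y),0]);z=np.array([0,0,-1.]);M=np.c_[np.cross(y,z),y,z]
    ax=np.array([np.cos(S[2]),np.sin(S[2]),0])
    return R.from_rotvec(ax*tilt)*R.from_matrix(M)
def delta(P,Rt,pos=None,rot=None):
    o=ctrl.get_obs();p=o["eef_pos"] if pos is None else pos
    r=R.from_quat(np.roll(o["eef_rot"],-1)) if rot is None else rot
    print("t",o["time_s"],"pos",p.round(4),"xyz cm",(r.inv().apply(P-p)*100).round(2),"dr",np.degrees((r.inv()*Rt).as_rotvec()/6).round(3))
E
python3 - <<'E'
from h import *
for q in(.44,.5): print(world(S,arm(q,150,0)))
P=world(S,arm(.47,150,0))[0]; P[2]=.25
delta(P,tool(S[2]))
delta(P*[1,1,0]+[0,0,.32],tool(S[2]))
E
```

```text
[[0.51712096 0.0244178  0.14610908]]
[[0.51632129 0.02042166 0.13808617]]
t 0.1 pos [ 0.1377 -0.5577  0.2132] xyz cm [ 50.7  -47.26  -3.59] dr [ -0.011  -0.011 -10.805]
t 0.1 pos [ 0.1377 -0.5577  0.2132] xyz cm [ 50.7  -47.27 -10.59] dr [ -0.011  -0.011 -10.805]
```

send_rows:
  xyz:
    - [2, -1.8, -5]
    - [6, -5.6, -8]
    - [10, -9.3, -10]
    - [14.3, -13.3, -10.5]
    - [18.6, -17.3, -10.5]
    - [22.9, -21.3, -10.5]
    - [27.2, -25.3, -10.5]
    - [31.5, -29.3, -10.5]
  dr:
    - [0, 0, -0.8]
    - [0, 0, -1.6]
    - [0, 0, -2.4]
    - [0, 0, -3.2]
    - [0, 0, -4]
    - [0, 0, -4.8]
    - [0, 0, -5.6]
    - [0, 0, -6.4]
  jaw: [47, 47, 47, 47, 47, 47, 47, 47]

```text
time_s: 1.1
eef_pos: [0.3739, -0.1966, 0.3189]
eef_rot: [0.0, 0.897, 0.441, 0.0]
wrist_force: [0.2, -1.1, 0.5]
opening: 0.473
grasp_force: 0.0
```

```bash
python3 - <<'E'
from h import *
P=world(S,arm(.47,150,0))[0]; P[2]=.21
delta(P,tool(S[2]));print(ctrl.get_obs()["opening"])
E
```

```text
t 1.1 pos [ 0.3739 -0.1966  0.3189] xyz cm [26.06 -2.06 10.89] dr [ 2.000e-03 -0.000e+00 -4.383e+00]
0.47301973323220303
```

send_rows:
  xyz:
    - [5, -0.4, 0]
    - [10, -0.8, 0]
    - [15, -1.2, 0]
    - [20, -1.6, 0]
    - [24, -1.9, 2]
    - [26.1, -2.1, 6]
    - [26.1, -2.1, 10.0]
    - [26.1, -2.1, 10.0]
  dr:
    - [0, 0, -0.9]
    - [0, 0, -1.8]
    - [0, 0, -2.7]
    - [0, 0, -3.6]
    - [0, 0, -4.38]
    - [0, 0, -4.38]
    - [0, 0, -4.38]
    - [0, 0, -4.38]
  jaw: [47, 47, 47, 47, 47, 47, 47, 47]

```text
time_s: 2.1
eef_pos: [0.5139, 0.0217, 0.2154]
eef_rot: [-0.003, 0.774, 0.633, -0.003]
wrist_force: [-0.9, -0.3, 0.5]
opening: 0.472
grasp_force: 0.0
```

```bash
python3 - <<'E'
from h import *
P=world(S,arm(.47,150,0))[0]
delta(P,tool(S[2]))
a=ctrl.camera("top");b=ctrl.camera("scene")
a=cv2.resize(a[165:265,280:420],None,fx=4,fy=4,interpolation=2);b=cv2.resize(b[180:310,225:365],None,fx=4,fy=4,interpolation=2)
a=np.vstack([a,np.zeros((120,560,3),np.uint8)])
cv2.imwrite("pics/h1.png",cv2.resize(np.vstack([a])[:400],None,fx=1,fy=1)[...,::-1])
cv2.imwrite("pics/h2.png",b[...,::-1])
E
```

```text
t 2.1 pos [0.5139 0.0217 0.2154] xyz cm [0.14 0.32 7.33] dr [-0.077  0.001 -0.019]
```

View pics/h2.png

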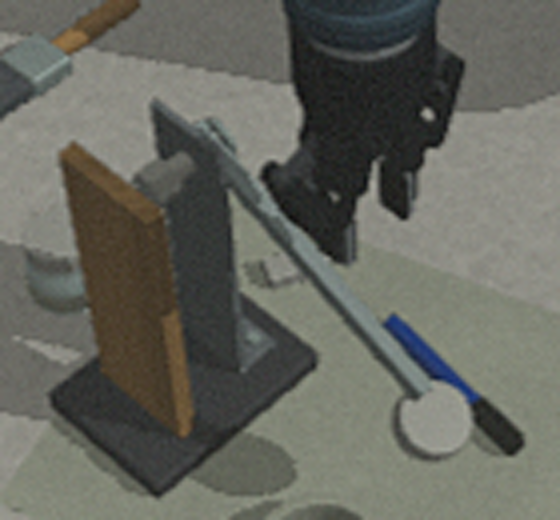

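The gripper hovers over the bar with a fingertip on each side, at about (345,255) and (405,215) in the crop. The bar end is at (425,388), slightly lower than before. Next is the descent.

send_rows:
  xyz:
    - [0, 0, 1.5]
    - [0, 0, 3]
    - [0, 0, 4.5]
    - [0, 0, 6]
    - [0, 0, 7]
    - [0, 0, 7.6]
    - [0, 0, 7.8]
    - [0, 0, 7.8]
  dr:
    - [0, 0, 0]
    - [0, 0, 0]
    - [0, 0, 0]
    - [0, 0, 0]
    - [0, 0, 0]
    - [0, 0, 0]
    - [0, 0, 0]
    - [0, 0, 0]
  jaw: [47, 47, 47, 47, 47, 47, 40, 30]

```text
time_s: 3.2
eef_pos: [0.5168, 0.0208, 0.1412]
eef_rot: [0.0, 0.774, 0.633, 0.0]
wrist_force: [-0.3, -0.1, 0.4]
opening: 0.302
grasp_force: 0.0
```

```bash
python3 - <<'E'
from h import *
P=world(S,arm(.48,150,0))[0]
delta(P,tool(S[2])); o=ctrl.get_obs(); print(o["wrist_force"],o["opening"])
a=ctrl.camera("top");cv2.imwrite("pics/g1.png",cv2.resize(a[165:265,280:420],None,fx=5,fy=5,interpolation=2)[...,::-1])
E
```

```text
t 3.2 pos [0.5168 0.0208 0.1412] xyz cm [ 0.09 -0.04  0.05] dr [ 0.004 -0.    -0.024]
[-0.30702933 -0.13471411  0.37392905] 0.30241811083383013
```

View pics/g1.png

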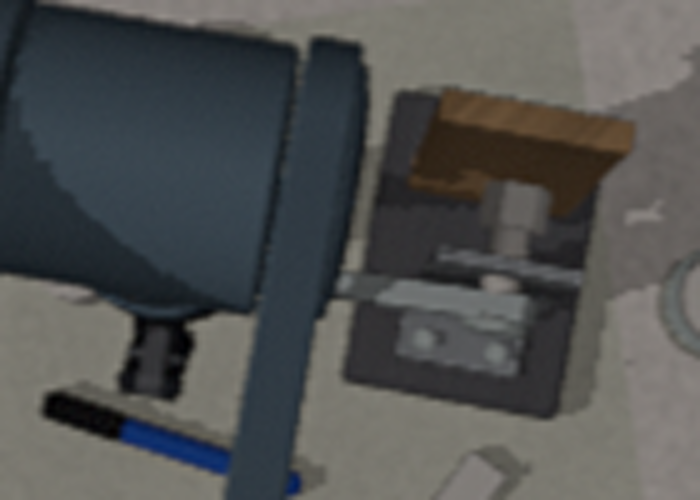

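The wrist hides the grasp in the top view, but the force is zero and the opening is free. I'll close gradually.

send_rows:
  xyz:
    - [0, 0, 0]
    - [0, 0, 0]
    - [0, 0, 0]
    - [0, 0, 0]
    - [0, 0, 0]
    - [0, 0, 0]
    - [0, 0, 0]
    - [0, 0, 0]
  dr:
    - [0, 0, 0]
    - [0, 0, 0]
    - [0, 0, 0]
    - [0, 0, 0]
    - [0, 0, 0]
    - [0, 0, 0]
    - [0, 0, 0]
    - [0, 0, 0]
  jaw: [24, 20, 17, 15, 14, 13, 13, 13]

```text
time_s: 4.25
eef_pos: [0.5165, 0.0209, 0.141]
eef_rot: [-0.0, 0.774, 0.633, -0.0]
wrist_force: [0.1, 0.4, -0.1]
opening: 0.128
grasp_force: 0.0
```

send_rows:
  xyz:
    - [0, 0, 0]
    - [0, 0, 0]
    - [0, 0, 0]
    - [0, 0, 0]
    - [0, 0, 0]
    - [0, 0, 0]
    - [0, 0, 0]
    - [0, 0, 0]
  dr:
    - [0, 0, 0]
    - [0, 0, 0]
    - [0, 0, 0]
    - [0, 0, 0]
    - [0, 0, 0]
    - [0, 0, 0]
    - [0, 0, 0]
    - [0, 0, 0]
  jaw: [12, 11, 10, 10, 9, 9, 9, 9]

```text
time_s: 5.25
eef_pos: [0.5165, 0.0209, 0.141]
eef_rot: [-0.0, 0.774, 0.633, -0.0]
wrist_force: [-0.9, -0.1, 0.6]
opening: 0.089
grasp_force: 0.0
```

```bash
python3 - <<'E'
from h import *
b=ctrl.camera("scene")[170:300,240:360]
cv2.imwrite("pics/g2.png",cv2.resize(b,None,fx=4.6,fy=4.6,interpolation=2)[...,::-1])
p=world(S,[arm(.5,150,0),arm(.5,200,8)]);print(((proj("scene",np.vstack([p,ctrl.get_obs()["eef_pos"]]))-[240,170])*4.6).round(0))
E
```

```text
[[353. 431.]
 [419. 500.]
 [353. 428.]]
```

View pics/g2.png

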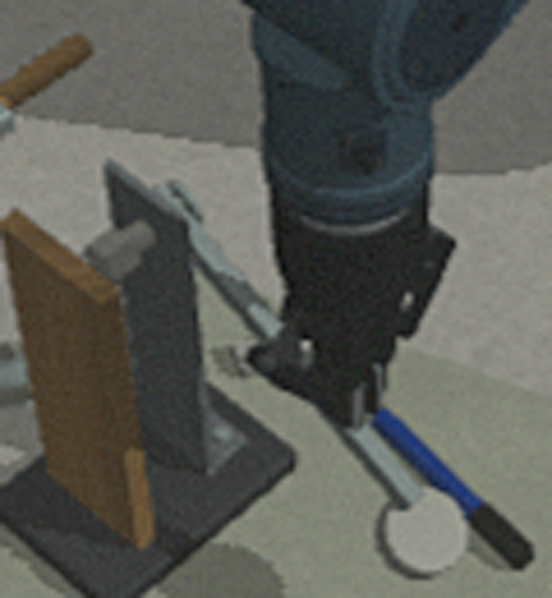

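The fingers cover the bar around (355,425), yet there's no grip force at 7.6 mm opening. To find the offset, I compare projected fingertips with those seen here and in the hover picture.

```bash
python3 - <<'E'
from h import *
def tips(p,w,ext):
    ax=np.array([np.cos(S[2]),np.sin(S[2]),0])
    return np.array([p+ax*w/2-[0,0,ext],p-ax*w/2-[0,0,ext]])
p=np.array([.5139,.0217,.2154])
for e in(0,.01,.019): print("hover",e,((proj("scene",tips(p,.04,e))-[225,180])*4).round().tolist(),"now",((proj("scene",tips(ctrl.get_obs()["eef_pos"],.008,e))-[240,170])*4.6).round().tolist())
print(((proj("scene",world(S,[arm(q,y,8) for q in(.45,.5,.55) for y in(60,110,200)]))-[240,170])*4.6).round().tolist())
# seen bar top edge centre end, per image
h=np.array([(425,388)])/4+[225,180]; g=np.array([(410,497)])/4.6+[240,170]; print(h,g)
print(proj("scene",world(S,[arm(q,200,8) for q in(.42,.44,.46,.48,.5,.52)])).round(1).tolist())
print(proj("scene",world(S,[arm(q,215,-8) for q in(.42,.44,.46,.48,.5,.52)])).round(1).tolist(), np.array((547,447))/5+[225,195],np.array([434,417])/4+[225,180], np.array([427,532])/4.6+[240,170])
E
```

```text
hover 0 [[345.0, 273.0], [392.0, 233.0]] now [[348.0, 433.0], [358.0, 424.0]]
hover 0.01 [[345.0, 283.0], [393.0, 244.0]] now [[348.0, 444.0], [359.0, 435.0]]
hover 0.019 [[345.0, 293.0], [393.0, 254.0]] now [[349.0, 454.0], [359.0, 445.0]]
[[249.0, 293.0], [312.0, 364.0], [425.0, 495.0], [248.0, 295.0], [309.0, 368.0], [419.0, 500.0], [247.0, 297.0], [306.0, 372.0], [412.0, 505.0]]
[[331.25 277.  ]] [[329.13043478 278.04347826]]
[[333.1, 276.8], [332.6, 277.3], [332.1, 277.8], [331.6, 278.3], [331.0, 278.7], [330.5, 279.1]]
[[335.2, 283.4], [334.6, 283.8], [334.0, 284.2], [333.3, 284.6], [332.6, 285.0], [332.0, 285.3]] [334.4 284.4] [333.5  284.25] [332.82608696 285.65217391]
```

View composite.

```bash
python3 - <<'E'
import cv2,numpy as np
g=cv2.imread("pics/g2.png"); g=cv2.resize(g[300:520,240:460],(500,500),interpolation=2)
h=cv2.imread("pics/h2.png"); h=cv2.resize(h[90:310,240:460],(300,300),interpolation=2)
o=np.zeros((500,800,3),np.uint8);o[:,:500]=g;o[:300,500:]=h
o=(255*(o/255.)**.45).astype(np.uint8)
cv2.imwrite("pics/c2.png",o)
E
```

```text
(no output)
```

View pics/c2.png

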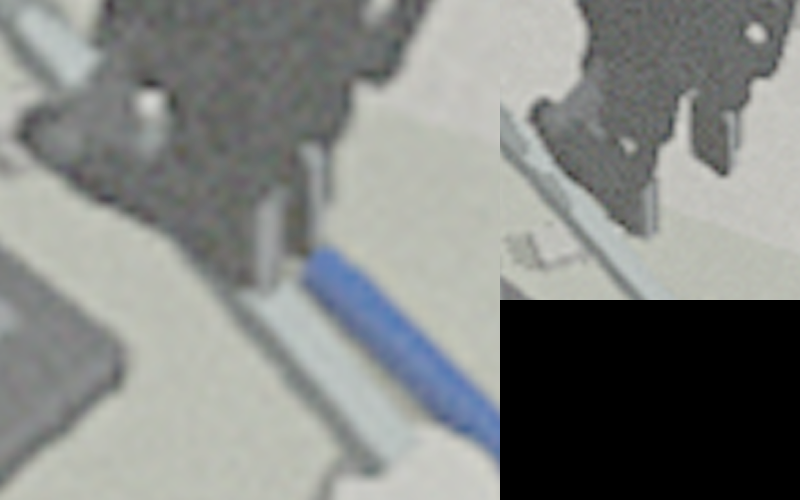

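The enlargement shows both fingertips ending just above the bar's top face; the near tip is at (255,290) in the composite. So the tips sit higher than the reported TCP implies. I'll check this offset against the start picture.

```bash
python3 - <<'E'
from h import *
p=np.array([.1377,-.5577,.2132]); ya=-1.329; u=np.array([np.cos(ya),np.sin(ya),0])
for n in("scene","top"):
  for e in(.0,.006,-.02): print(n,e,proj(n,[p+u*.0425-[0,0,e],p-u*.0425-[0,0,e]]).round(1).tolist())
b=cv2.imread("pics/scene0.png")[30:110,185:265]; a=cv2.imread("pics/top0.png")[380:460,560:640]
o=np.hstack([cv2.resize(x,(400,400),interpolation=2) for x in(b,a)]);cv2.imwrite("pics/st.png",(255*(o/255.)**.45).astype(np.uint8))
E
```

```text
scene 0.0 [[212.5, 84.1], [237.5, 89.0]]
scene 0.006 [[212.9, 85.8], [237.8, 90.7]]
scene -0.02 [[211.4, 78.5], [236.6, 83.4]]
top 0.0 [[626.9, 392.2], [585.6, 402.7]]
top 0.006 [[625.0, 391.4], [584.1, 401.9]]
top -0.02 [[633.2, 395.0], [591.0, 405.7]]
```

View pics/st.png

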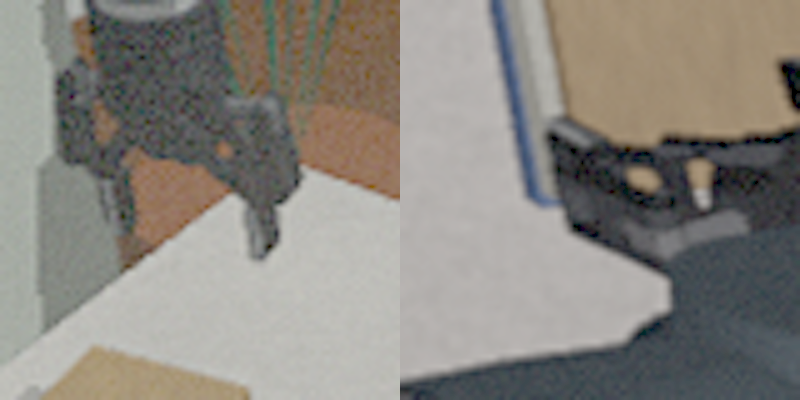

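Both start views agree: the real fingertips are about 30 mm farther back along the tool than reported. In the scene view the tip is at (237.4,81.6) against a predicted row of 90.7, and the top view gives (591,405). I'll command everything about 30 mm deeper, starting by opening and descending.

send_rows:
  xyz:
    - [0, 0, 0]
    - [0, 0, 0]
    - [0, 0, 0]
    - [0, 0, 0.8]
    - [0, 0, 1.6]
    - [0, 0, 2.4]
    - [0, 0, 3.1]
    - [0, 0, 3.1]
  dr:
    - [0, 0, 0]
    - [0, 0, 0]
    - [0, 0, 0]
    - [0, 0, 0]
    - [0, 0, 0]
    - [0, 0, 0]
    - [0, 0, 0]
    - [0, 0, 0]
  jaw: [45, 45, 45, 45, 45, 45, 45, 35]

```text
time_s: 6.3
eef_pos: [0.5159, 0.021, 0.1091]
eef_rot: [-0.001, 0.774, 0.633, -0.001]
wrist_force: [-1.4, 0.6, 0.3]
opening: 0.35
grasp_force: 0.0
```

send_rows:
  xyz:
    - [0, 0, 0]
    - [0, 0, 0]
    - [0, 0, 0]
    - [0, 0, 0]
    - [0, 0, 0]
    - [0, 0, 0]
    - [0, 0, 0]
    - [0, 0, 0]
  dr:
    - [0, 0, 0]
    - [0, 0, 0]
    - [0, 0, 0]
    - [0, 0, 0]
    - [0, 0, 0]
    - [0, 0, 0]
    - [0, 0, 0]
    - [0, 0, 0]
  jaw: [26, 20, 17, 15, 14, 13, 13, 13]

```text
time_s: 7.3
eef_pos: [0.5172, 0.0207, 0.1103]
eef_rot: [0.001, 0.774, 0.633, 0.0]
wrist_force: [4.8, -2.3, -0.5]
opening: 0.133
grasp_force: 19.9
```

Gripped at 20 N with light contact. I'll work out the arc numbers for the lift.

```bash
python3 - <<'E'
from h import *
qs=np.linspace(.51,-.01,33)
for k in range(4):
    q0=qs[8*k]; print(k,[[round(15*(np.cos(q)-np.cos(q0)),2),0,round(-15*(np.sin(q0)-np.sin(q)),2)] for q in qs[8*k+1:8*k+9]])
E
```

```text
0 [[np.float64(0.12), 0, np.float64(-0.21)], [np.float64(0.23), 0, np.float64(-0.43)], [np.float64(0.34), 0, np.float64(-0.65)], [np.float64(0.45), 0, np.float64(-0.87)], [np.float64(0.55), 0, np.float64(-1.09)], [np.float64(0.65), 0, np.float64(-1.31)], [np.float64(0.75), 0, np.float64(-1.53)], [np.float64(0.84), 0, np.float64(-1.76)]]
1 [[np.float64(0.09), 0, np.float64(-0.23)], [np.float64(0.17), 0, np.float64(-0.46)], [np.float64(0.25), 0, np.float64(-0.69)], [np.float64(0.33), 0, np.float64(-0.92)], [np.float64(0.41), 0, np.float64(-1.15)], [np.float64(0.48), 0, np.float64(-1.38)], [np.float64(0.54), 0, np.float64(-1.62)], [np.float64(0.6), 0, np.float64(-1.85)]]
2 [[np.float64(0.06), 0, np.float64(-0.24)], [np.float64(0.11), 0, np.float64(-0.47)], [np.float64(0.16), 0, np.float64(-0.71)], [np.float64(0.21), 0, np.float64(-0.95)], [np.float64(0.25), 0, np.float64(-1.19)], [np.float64(0.29), 0, np.float64(-1.43)], [np.float64(0.33), 0, np.float64(-1.67)], [np.float64(0.36), 0, np.float64(-1.92)]]
3 [[np.float64(0.03), 0, np.float64(-0.24)], [np.float64(0.05), 0, np.float64(-0.48)], [np.float64(0.07), 0, np.float64(-0.73)], [np.float64(0.09), 0, np.float64(-0.97)], [np.float64(0.1), 0, np.float64(-1.21)], [np.float64(0.1), 0, np.float64(-1.46)], [np.float64(0.11), 0, np.float64(-1.7)], [np.float64(0.11), 0, np.float64(-1.95)]]
```

send_rows:
  xyz:
    - [0.12, 0, -0.21]
    - [0.23, 0, -0.43]
    - [0.34, 0, -0.65]
    - [0.45, 0, -0.87]
    - [0.55, 0, -1.09]
    - [0.65, 0, -1.31]
    - [0.75, 0, -1.53]
    - [0.84, 0, -1.76]
  dr:
    - [0, 0, 0]
    - [0, 0, 0]
    - [0, 0, 0]
    - [0, 0, 0]
    - [0, 0, 0]
    - [0, 0, 0]
    - [0, 0, 0]
    - [0, 0, 0]
  jaw: [12.6, 12.6, 12.6, 12.6, 12.6, 12.6, 12.6, 12.6]

```text
time_s: 8.3
eef_pos: [0.5186, 0.0278, 0.1269]
eef_rot: [0.001, 0.774, 0.633, -0.0]
wrist_force: [8.0, -6.9, -8.4]
opening: 0.133
grasp_force: 26.2
```

send_rows:
  xyz:
    - [0.07, 0.02, -0.23]
    - [0.14, 0.04, -0.46]
    - [0.21, 0.06, -0.69]
    - [0.28, 0.08, -0.92]
    - [0.35, 0.1, -1.15]
    - [0.42, 0.1, -1.38]
    - [0.48, 0.1, -1.62]
    - [0.54, 0.1, -1.85]
  dr:
    - [0, 0, 0]
    - [0, 0, 0]
    - [0, 0, 0]
    - [0, 0, 0]
    - [0, 0, 0]
    - [0, 0, 0]
    - [0, 0, 0]
    - [0, 0, 0]
  jaw: [12.6, 12.6, 12.6, 12.6, 12.6, 12.6, 12.6, 12.6]

```text
time_s: 9.3
eef_pos: [0.5197, 0.0332, 0.1449]
eef_rot: [-0.0, 0.774, 0.633, -0.001]
wrist_force: [5.2, -5.0, -8.3]
opening: 0.134
grasp_force: 25.7
```

send_rows:
  xyz:
    - [0.05, 0, -0.24]
    - [0.1, 0, -0.47]
    - [0.15, 0, -0.71]
    - [0.19, 0, -0.95]
    - [0.23, 0, -1.19]
    - [0.27, 0, -1.43]
    - [0.31, 0, -1.67]
    - [0.34, 0, -1.92]
  dr:
    - [0, 0, 0]
    - [0, 0, 0]
    - [0, 0, 0]
    - [0, 0, 0]
    - [0, 0, 0]
    - [0, 0, 0]
    - [0, 0, 0]
    - [0, 0, 0]
  jaw: [12.6, 12.6, 12.6, 12.6, 12.6, 12.6, 12.6, 12.6]

```text
time_s: 10.3
eef_pos: [0.5203, 0.0366, 0.1639]
eef_rot: [-0.0, 0.774, 0.633, -0.001]
wrist_force: [5.4, -5.9, -8.5]
opening: 0.138
grasp_force: 25.2
```

```bash
cat > droop.py <<'E'
from h import *
def head(im,q):
    c=proj("scene",world(S,[arm(q,215,-8)]))[0].round().astype(int); x,y=c; w=22
    r=im[y-w:y+w,x-w:x+w].astype(int); g=cv2.GaussianBlur(im,(3,3),0)[y-w:y+w,x-w:x+w].astype(int)
    m=((g.min(2)>118)&(g[...,0]-g[...,2]>-2)).astype(np.uint8)
    m=cv2.morphologyEx(m,cv2.MORPH_OPEN,np.ones((5,5),np.uint8))
    n,l,s,ce=cv2.connectedComponentsWithStats(m)
    return [(s[i,4],s[i,2],s[i,3],(ce[i]+[x-w,y-w]).round(1).tolist()) for i in range(1,n)],r[w,w],r[2,2],r[-3,-3]
if __name__=="__main__":
    im0=cv2.imread("pics/scene0.png")[...,::-1]; print(head(im0,.44))
    im=ctrl.camera("scene");cv2.imwrite("pics/n%d.png"%(1000*ctrl.get_obs()["time_s"]),im[...,::-1])
    print(head(im,.13)); print(ctrl.get_obs()["time_s"])
    for q in(.44,.2,.15,.1,.05,0,-.05): print(q,proj("scene",world(S,[arm(q,215,-8),arm(q,200,8)])).round(1).tolist())
E
python3 droop.py
```

```text
([(np.int32(198), np.int32(16), np.int32(15), [335.0, 284.2])], array([138, 140, 132]), array([ 94, 100,  89]), array([123, 127, 114]))
([(np.int32(81), np.int32(18), np.int32(7), [356.2, 254.0]), (np.int32(546), np.int32(32), np.int32(26), [347.0, 269.5]), (np.int32(40), np.int32(8), np.int32(5), [357.5, 279.0]), (np.int32(54), np.int32(6), np.int32(11), [360.9, 290.3]), (np.int32(58), np.int32(10), np.int32(7), [324.6, 292.4]), (np.int32(25), np.int32(5), np.int32(5), [337.0, 291.0])], array([138, 141, 131]), array([74, 77, 80]), array([129, 135, 123]))
10.35
0.44 [[334.6, 283.8], [332.6, 277.3]]
0.2 [[340.5, 276.5], [337.0, 269.0]]
0.15 [[341.3, 274.4], [337.5, 266.8]]
0.1 [[342.0, 272.2], [337.8, 264.4]]
0.05 [[342.5, 269.7], [338.0, 261.9]]
0 [[342.8, 267.1], [338.0, 259.2]]
-0.05 [[343.0, 264.3], [337.9, 256.3]]
```

send_rows:
  xyz:
    - [0.03, 0, -0.24]
    - [0.05, 0, -0.48]
    - [0.07, 0, -0.73]
    - [0.08, 0, -0.97]
    - [0.08, 0, -1.21]
    - [0.08, 0, -1.46]
    - [0.08, 0, -1.7]
    - [0.08, 0, -1.9]
  dr:
    - [0, 0, 0]
    - [0, 0, 0]
    - [0, 0, 0]
    - [0, 0, 0]
    - [0, 0, 0]
    - [0, 0, 0]
    - [0, 0, 0]
    - [0, 0, 0]
  jaw: [12.6, 12.6, 12.6, 12.6, 12.6, 12.6, 12.6, 12.6]

```text
time_s: 11.35
eef_pos: [0.5205, 0.0376, 0.1829]
eef_rot: [-0.0, 0.774, 0.633, -0.001]
wrist_force: [5.6, -4.1, -7.9]
opening: 0.131
grasp_force: 24.9
```

```bash
python3 - <<'E'
from h import *
im=ctrl.camera("scene");top=ctrl.camera("top");cv2.imwrite("pics/lv_full.png",im[...,::-1]);cv2.imwrite("pics/lvt_full.png",top[...,::-1])
a=im[190:290,270:370];a=cv2.resize(a,(600,600),interpolation=2)
a=np.clip((255*(a/255.)**.6)*1.1,0,255).astype(np.uint8);cv2.imwrite("pics/lv.png",a[...,::-1])
for q in(.1,.05,0,-.05): print(q,((proj("scene",world(S,[arm(q,215,-8),arm(q,200,8),arm(q,180,0,-9),arm(q,-15,8)]))-[270,190])*6).round().tolist())
E
```

```text
0.1 [[432.0, 493.0], [407.0, 447.0], [356.0, 435.0], [18.0, 124.0]]
0.05 [[435.0, 478.0], [408.0, 431.0], [358.0, 422.0], [17.0, 125.0]]
0 [[437.0, 462.0], [408.0, 415.0], [358.0, 408.0], [16.0, 125.0]]
-0.05 [[438.0, 446.0], [407.0, 398.0], [358.0, 393.0], [16.0, 126.0]]
```

View pics/lv.png

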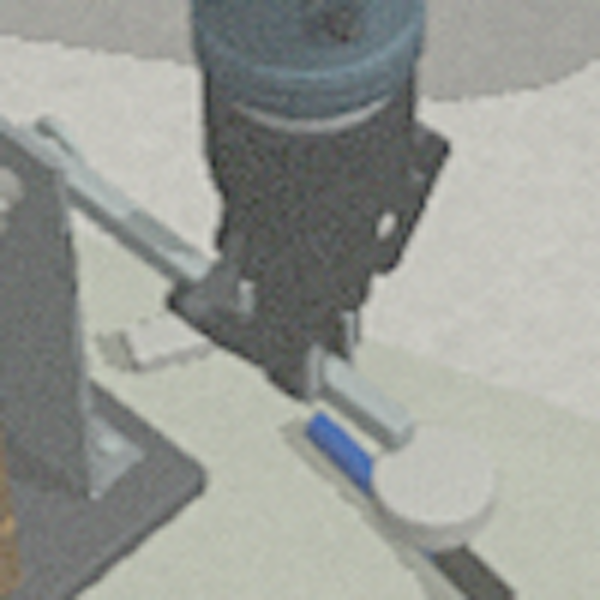

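The arm is held between the pads. Head centre is at about (433,480) and bar end at about (405,425), so droop is about 0.05 rad. I'll lift another 8 mm, then release.

send_rows:
  xyz:
    - [0, 0, -0.2]
    - [0, 0, -0.4]
    - [0, 0, -0.6]
    - [0, 0, -0.8]
    - [0, 0, -0.8]
    - [0, 0, -0.8]
    - [0, 0, -0.8]
    - [0, 0, -0.8]
  dr:
    - [0, 0, 0]
    - [0, 0, 0]
    - [0, 0, 0]
    - [0, 0, 0]
    - [0, 0, 0]
    - [0, 0, 0]
    - [0, 0, 0]
    - [0, 0, 0]
  jaw: [12.6, 12.6, 12.6, 12.6, 12.6, 16, 25, 40]

```text
time_s: 12.45
eef_pos: [0.5208, 0.0385, 0.1922]
eef_rot: [-0.0, 0.774, 0.633, -0.0]
wrist_force: [0.3, 0.3, -0.1]
opening: 0.4
grasp_force: 0.0
```

```bash
python3 - <<'E'
from h import *
P=world(S,(27,0,210))[0]; 
for tilt in(0,-.1): delta(P+[0,0,.12],tool(S[2]-np.pi/2,tilt))
o=ctrl.get_obs();print(o["q"],o["wrist_force"],o["opening"])
E
```

```text
t 12.45 pos [0.5208 0.0385 0.1922] xyz cm [-15.02   4.15 -13.78] dr [-6.0000e-03  5.0000e-03  1.4977e+01]
t 12.45 pos [0.5208 0.0385 0.1922] xyz cm [-15.02   4.15 -13.78] dr [-0.757 -0.744 14.964]
[-1.53768669e-01  8.41558966e-02  1.76087166e+00  1.68138196e-04
  1.29729485e+00  4.60582013e-02] [ 0.34500531  0.3441593  -0.0978902 ] 0.39958495354887186
```

send_rows:
  xyz:
    - [0, 0, -4]
    - [0, 0, -8]
    - [-1, 0.3, -8.5]
    - [-3.5, 1, -8.5]
    - [-6.5, 1.8, -8.5]
    - [-9.5, 2.6, -8.5]
    - [-12.5, 3.5, -8.5]
    - [-15, 4.15, -8.5]
  dr:
    - [0, 0, 0]
    - [0, 0, 1.5]
    - [0, 0, 3.2]
    - [0, 0, 4.9]
    - [0, 0, 6.6]
    - [0, 0, 8.3]
    - [0, 0, 10]
    - [0, 0, 11.7]
  jaw: [40, 45, 50, 50, 50, 50, 50, 50]

```text
time_s: 13.45
eef_pos: [0.5318, -0.1179, 0.2773]
eef_rot: [-0.0, 0.998, 0.07, -0.0]
wrist_force: [0.8, -1.1, 0.7]
opening: 0.499
grasp_force: 0.0
```

```bash
python3 - <<'E'
from h import *
P=world(S,(27,0,210))[0]; P[2]=.26
delta(P,tool(S[2]-np.pi/2,-.05))
E
```

```text
t 13.45 pos [ 0.5318 -0.1179  0.2773] xyz cm [-0.   -0.11  1.73] dr [-0.474 -0.079  3.216]
```

send_rows:
  xyz:
    - [0, -0.1, 0]
    - [0, -0.1, 0]
    - [0, -0.1, 1]
    - [0, -0.1, 2]
    - [0, -0.1, 3]
    - [0, -0.1, 3.5]
    - [0, -0.1, 3.5]
    - [0, -0.1, 3.5]
  dr:
    - [-0.2, 0, 1.6]
    - [-0.47, -0.08, 3.21]
    - [-0.47, -0.08, 3.21]
    - [-0.47, -0.08, 3.21]
    - [-0.47, -0.08, 3.21]
    - [-0.47, -0.08, 3.21]
    - [-0.47, -0.08, 3.21]
    - [-0.47, -0.08, 3.21]
  jaw: [50, 50, 50, 50, 50, 50, 50, 50]

```text
time_s: 14.45
eef_pos: [0.532, -0.1161, 0.2426]
eef_rot: [0.025, 0.995, -0.095, -0.002]
wrist_force: [-0.2, 0.1, -0.0]
opening: 0.495
grasp_force: 0.0
```

```bash
python3 - <<'E'
from h import *
P=world(S,(27,0,210))[0]
Rt=tool(S[2]-np.pi/2,-.05); z=Rt.as_matrix()[:,2]
delta(P+z*.030,Rt)
E
```

```text
t 14.45 pos [ 0.532  -0.1161  0.2426] xyz cm [-0.02 -0.07  6.26] dr [-0.002 -0.009  0.066]
```

send_rows:
  xyz:
    - [0, -0.07, 1]
    - [0, -0.07, 2]
    - [0, -0.07, 3]
    - [0, -0.07, 4]
    - [0, -0.07, 5]
    - [0, -0.07, 5.8]
    - [0, -0.07, 6.2]
    - [0, -0.07, 6.2]
  dr:
    - [0, 0, 0]
    - [0, 0, 0]
    - [0, 0, 0]
    - [0, 0, 0]
    - [0, 0, 0]
    - [0, 0, 0]
    - [0, 0, 0]
    - [0, 0, 0]
  jaw: [50, 50, 50, 50, 50, 50, 50, 45]

```text
time_s: 15.45
eef_pos: [0.5313, -0.1182, 0.1801]
eef_rot: [0.025, 0.995, -0.095, -0.003]
wrist_force: [0.0, 1.0, -0.6]
opening: 0.449
grasp_force: 0.0
```

send_rows:
  xyz:
    - [0, 0, 0]
    - [0, 0, 0]
    - [0, 0, 0]
    - [0, 0, 0]
    - [0, 0, 0]
    - [0, 0, 0]
    - [0, 0, 0]
    - [0, 0, 0]
  dr:
    - [0, 0, 0]
    - [0, 0, 0]
    - [0, 0, 0]
    - [0, 0, 0]
    - [0, 0, 0]
    - [0, 0, 0]
    - [0, 0, 0]
    - [0, 0, 0]
  jaw: [38, 34, 31, 29, 28, 27.3, 27.3, 27.3]

```text
time_s: 16.45
eef_pos: [0.5313, -0.1204, 0.1812]
eef_rot: [0.027, 0.995, -0.096, -0.002]
wrist_force: [-3.0, -7.8, 3.1]
opening: 0.276
grasp_force: 16.6
```

Gripped on the bolt head. I'll take out the side load and firm the grip a little.

send_rows:
  xyz:
    - [0, 0.1, 0]
    - [0, 0.2, 0]
    - [0, 0.2, 0]
    - [0, 0.2, 0]
    - [0, 0.2, 0]
    - [0, 0.2, 0]
    - [0, 0.2, 0]
    - [0, 0.2, 0]
  dr:
    - [0, 0, 0]
    - [0, 0, 0]
    - [0, 0, 0]
    - [0, 0, 0]
    - [0, 0, 0]
    - [0, 0, 0]
    - [0, 0, 0]
    - [0, 0, 0]
  jaw: [27, 26.6, 26.6, 26.6, 26.6, 26.6, 26.6, 26.6]

```text
time_s: 17.45
eef_pos: [0.5313, -0.1204, 0.1812]
eef_rot: [0.025, 0.995, -0.095, -0.002]
wrist_force: [-2.4, -1.5, 5.9]
opening: 0.271
grasp_force: 29.4
```

```bash
cat > trk.py <<'E'
from h import *
im=ctrl.camera("scene");o=ctrl.get_obs()
ref=cv2.imread("pics/lv_full.png")[...,::-1]
T=np.ascontiguousarray(ref[258:283,330:356]); W=np.ascontiguousarray(im[240:300,315:371])
r=cv2.matchTemplate(W,T,cv2.TM_CCOEFF_NORMED);_,v,_,l=cv2.minMaxLoc(r)
y,x=l[1],l[0];a,b,c=r[y-1:y+2,x];print(o["time_s"],"shift px",x-15,y-18+.5*(a-c)/(a-2*b+c),"score",v,"grip",o["grasp_force"],o["wrist_force"])
E
python3 trk.py
```

```text
17.5 shift px 0 0.37288475 score 0.9599719047546387 grip 29.38664532310213 [-2.59881136 -1.42226137  6.09866306]
```

send_rows:
  xyz:
    - [0, 0, 0]
    - [0, 0, 0]
    - [0, 0, 0]
    - [0, 0, 0]
    - [0, 0, 0]
    - [0, 0, 0]
    - [0, 0, 0]
    - [0, 0, 0]
  dr:
    - [0, 0, 0]
    - [0, 0, 0]
    - [0, 0, 0]
    - [0, 0, 0]
    - [0, 0, 0]
    - [0, 0, 0]
    - [0, 0, 0]
    - [0, 0, 0]
  jaw: [26.6, 26.6, 26.6, 26.6, 26.6, 26.6, 26.6, 26.6]

```text
time_s: 18.5
eef_pos: [0.5313, -0.1204, 0.1812]
eef_rot: [0.025, 0.995, -0.095, -0.002]
wrist_force: [-2.9, -1.2, 5.4]
opening: 0.273
grasp_force: 29.4
```

send_rows:
  xyz:
    - [0, 0, 0]
    - [0, 0, 0]
    - [0, 0, 0]
    - [0, 0, 0]
    - [0, 0, 0]
    - [0, 0, 0]
    - [0, 0, 0]
    - [0, 0, 0]
  dr:
    - [0, 0, 0]
    - [0, 0, 0]
    - [0, 0, 0]
    - [0, 0, 0]
    - [0, 0, 0]
    - [0, 0, 0]
    - [0, 0, 0]
    - [0, 0, 0]
  jaw: [26.6, 26.6, 26.6, 26.6, 26.6, 26.6, 26.6, 26.6]

```text
time_s: 19.5
eef_pos: [0.5313, -0.1204, 0.1812]
eef_rot: [0.025, 0.995, -0.095, -0.002]
wrist_force: [-2.6, -0.7, 5.2]
opening: 0.271
grasp_force: 29.4
```

```bash
python3 trk.py
```

```text
19.55 shift px 0 0.3850738 score 0.9586107730865479 grip 29.3876010189706 [-1.99011013 -1.33767308  4.92745826]
```

The lamp hasn't moved over 2 s (0.37 then 0.39 px) at about 0.06 rad droop, with the bolt head held at 29 N.

```bash
python3 -c "
from bench import ctrl
print(ctrl.hand_in())"
```

```text
the job is handed in; nothing more can be done
None
```

I lifted the lamp arm to about level and let it go, then gripped the bolt head at about 29 N with droop near 3°; it stayed still over a 2 s check, and I handed the job in at about 19.6 s while still holding it.

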